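# Release the loaded lane of the vial magazine

## Task

Only one lane of the three-lane magazine has a vial waiting in its puck. Open that lane: draw its stop pin straight up out of the bore and park it upright in the notch in the front edge just to the right of that lane, fully down with its collar resting on the block. Leave the other two pins in their bores, and do not disturb the vial or the pucks.

Things in the scene. Friction and masses are not known exactly. Their poses are not given: they have to be found in the camera images.
- magazine: Aluminium three-lane vial magazine, fixed: block 190 x 290 x 24 mm (own x -100..+90, y -160..+130). Origin on the underside below the middle lane; own x runs away from the robot along the lanes, y left, z up. Lanes at y = +90 (left), 0, -90 mm (right), each between two rails 10 mm high, 50 mm apart; in its mouth, at x = -35 mm, a 12 mm bore 21 mm deep. Three notches in the front edge.
- vial: White capped sample vial, 28 mm diameter, 62 mm tall, standing upright in one of the three pucks, the other two being empty; its top is about 91 mm over the bench. Origin at the centre of its foot, z up.
- pin_left: Stop pin of the left lane, loose, about 80 g, upright in its bore at the start. Steel shank 10 mm diameter, 18 mm long below the collar, tapered tip; collar 22 mm diameter, 5 mm thick, rests on the block; above it a stem and a black round knob, 22 mm diameter, 31 to 55 mm above the origin. Origin on the axis under the collar (24 mm over the bench, in the bore or parked); z up.
- pin_middle: Stop pin of the middle lane, loose, about 80 g, upright in its bore at the start. Steel shank 10 mm diameter, 18 mm long below the collar, tapered tip; collar 22 mm diameter, 5 mm thick, rests on the block; above it a stem and a black round knob, 22 mm diameter, 31 to 55 mm above the origin. Origin on the axis under the collar (24 mm over the bench, in the bore or parked); z up.
- pin_right: Stop pin of the right lane, loose, about 80 g, upright in its bore at the start. Steel shank 10 mm diameter, 18 mm long below the collar, tapered tip; collar 22 mm diameter, 5 mm thick, rests on the block; above it a stem and a black round knob, 22 mm diameter, 31 to 55 mm above the origin. Origin on the axis under the collar (24 mm over the bench, in the bore or parked); z up.
- puck_a: Grey plastic carrier puck, loose, 44 mm diameter, 18 mm tall, with a round recess for a vial, one standing in each lane (a, b and c in any order). Origin at the centre of its underside, z up.
- puck_b: Grey plastic carrier puck, loose, 44 mm diameter, 18 mm tall, with a round recess for a vial, one standing in each lane (a, b and c in any order). Origin at the centre of its underside, z up.
- puck_c: Grey plastic carrier puck, loose, 44 mm diameter, 18 mm tall, with a round recess for a vial, one standing in each lane (a, b and c in any order). Origin at the centre of its underside, z up.
- notch_left (a point): Parking point of the left lane's notch, 45 mm right of the lane's middle: a slot in the block's front edge, 14 mm wide, 25 mm deep, open to the front and to the bench below. The point is on the notch's middle line, level with the block's top (24 mm over the bench), 11.5 mm behind the front edge. A pin whose origin is here is parked, its collar on the block.
- notch_middle (a point): Parking point of the middle lane's notch, 45 mm right of the lane's middle: a slot in the block's front edge, 14 mm wide, 25 mm deep, open to the front and to the bench below. The point is on the notch's middle line, level with the block's top (24 mm over the bench), 11.5 mm behind the front edge. A pin whose origin is here is parked, its collar on the block.
- notch_right (a point): Parking point of the right lane's notch, 45 mm right of the lane's middle: a slot in the block's front edge, 14 mm wide, 25 mm deep, open to the front and to the bench below. The point is on the notch's middle line, level with the block's top (24 mm over the bench), 11.5 mm behind the front edge. A pin whose origin is here is parked, its collar on the block.
There are look-alikes about, which are no part of the job. Leave any green or orange look-alike of the vial alone.

How it is judged:
At the end, for the whole second after the job is handed in: The vial lane's pin is at rest in that lane's own notch, upright within 0.12 rad, axis within 9 mm of the parking point, collar down within 3 mm; the other pins are within 6 mm of their start and upright; the vial is upright and it and the pucks are within 20 mm of their start (((y of vial in the frame of magazine between 0.06 and 0.12 m and horizontal distance between pin_left and notch_left below 0.009 m and z of pin_left in the frame of magazine between 0.021 and 0.0275 m and angle between pin_left's own z axis and vertical below 0.12 rad and linear speed of pin_left below 0.02 m/s and distance of each of pin_middle, pin_right from where it was at the start of the episode below 0.006 m and angle between each of pin_middle, pin_right's own z axis and vertical below 0.15 rad) or (y of vial in the frame of magazine between -0.03 and 0.03 m and horizontal distance between pin_middle and notch_middle below 0.009 m and z of pin_middle in the frame of magazine between 0.021 and 0.0275 m and angle between pin_middle's own z axis and vertical below 0.12 rad and linear speed of pin_middle below 0.02 m/s and distance of each of pin_left, pin_right from where it was at the start of the episode below 0.006 m and angle between each of pin_left, pin_right's own z axis and vertical below 0.15 rad) or (y of vial in the frame of magazine between -0.12 and -0.06 m and horizontal distance between pin_right and notch_right below 0.009 m and z of pin_right in the frame of magazine between 0.021 and 0.0275 m and angle between pin_right's own z axis and vertical below 0.12 rad and linear speed of pin_right below 0.02 m/s and distance of each of pin_left, pin_middle from where it was at the start of the episode below 0.006 m and angle between each of pin_left, pin_middle's own z axis and vertical below 0.15 rad)) and angle between vial's own z axis and vertical below 0.15 rad and distance of each of vial, puck_a, puck_b, puck_c from where it was at the start of the episode below 0.02 m); the robot touches nothing.
It fails at once if the left lane's pin is moved although the vial is not in that lane (not (y of vial in the frame of magazine between 0.06 and 0.12 m) and distance of pin_left from where it was at the start of the episode above 0.01 m).
It fails at once if the middle lane's pin is moved although the vial is not in that lane (not (y of vial in the frame of magazine between -0.03 and 0.03 m) and distance of pin_middle from where it was at the start of the episode above 0.01 m).
It fails at once if the right lane's pin is moved although the vial is not in that lane (not (y of vial in the frame of magazine between -0.12 and -0.06 m) and distance of pin_right from where it was at the start of the episode above 0.01 m).
It fails at once if the vial is tipped over (angle between vial's own z axis and vertical above 0.6 rad).
It also fails if it takes over 35 s, if anything falls off the work surface, if the arm or the gripper's body presses on something with over 40 N, if the wrist force passes 120 N, or if a joint passes its speed limit or range.

## Robot

A 7-joint arm with a two-finger parallel gripper is mounted at the origin on a cart in front of the work surface, level with it; the furniture and walls round the work are solid. World frame = base frame: x ahead of the robot, y to its left, z up, the work surface at z = 0. Lengths are in m, angles in rad, forces in N, time in s.
With the tool pointing down it reaches from about 0.4 to 0.875 m from the base axis. Payload 19.3 kg.
Tool frame: the origin (TCP) lies midway between the tips of the shut fingers; the grasp point (between the pads) lies bot.pinch_z behind it (bot.pinch_z is the distance from the TCP to the grasp point, in m); z points along the fingers, y is the line along which they close (so a half turn about z gives the same grasp; the last joint's range is limited). The gripper opens to 85 mm and grips with 20 to 120 N. Pads are 22 mm wide; open, the fingers measure 114 mm over their backs; the gripper's body (76 mm by 85 mm) begins 54 mm behind the grasp point. The pads swing forward as they close: fully open they stand 13 mm farther back than shut.
Start: joints at [-1.186, 0.521, -0.036, 1.599, 0.021, 1.021, -0.113], TCP at [0.275, 0.561, 0.231] pointing down, gripper open.
Joint ranges: [-2.91, 2.91], [-0.3, 2.13], [-1.5, 1.42], [0.17, 2.43], [-1.26, 4.41], [0.16, 1.93], [-2.52, 2.52]. Speed limits (rad/s): [1.89, 1.89, 2.39, 2.39, 3.01, 3.01, 3.01].

## Interface

Orientations are given as a 3x3 rotation matrix whose columns are the frame's x, y, z axes.
In Python, from station import bot, optics gives the robot as it stands.
- The arm moves only by the tool arm_command, never from a script. Its argument "motion" is text: rows parted by semicolons, each of 6 numbers parted by spaces: the shift along the tool's x, y, z in mm, then the turn, a rotation vector about the tool's x, y, z in rad. A call has 1 to 12 rows; each row is the pose to reach, as a shift and turn from the pose commanded when the call began, along the tool's axes at that moment; what a row does not reach only later rows make up. A row lasts 1/12 s, in which the tool goes at most 41.7 mm and 7.16 degrees, less where a joint would pass 70% of its speed; a pose out of reach is approached as far as the arm can. A call with a gripper value outside its range is refused whole. "grip" is the finger opening in mm, from 0 to 85.4, set as the call begins (left out, the last holds). The fingers move at their own pace and stop on an object; the grip force is fixed at half the most. Time passes only in rows, so rows that repeat a pose let the fingers close. It gives the time, the measured TCP pose, the force, the opening and the grip force at its end, in the units of the state.
- bot.observe(): the state, without advancing time (a new reading comes with each control period).
- optics.grab_frame(name): name is "side" or "top" or "wrist"; returns a dict with "color" (384x512x3 uint8, red, green, blue), "depth" (384x512 float32, m along the optical axis (not along the pixel's ray), 0 where there is no reading), "fx", "fy", "cx", "cy" (pixels), "view" (4x4, takes a point from world to camera coordinates). Camera axes: x right, y down, z forward; pixel columns grow to the right and rows downward; lengths in m; the calibration is good to about 2 mm. A picture is of the moment at which its call begins.
- bot.hand_in(): hands the job in; it is judged then, once.
Trained networks look in a picture, given as the dict that the camera call returned (one of the last four; its "shot" number tells which), for a name from the list of things; names that differ only in an ending like _2 or _b are one class to them, and where a whole thing is asked for, a point or a joint stands for the part that bears it (a point fixed in the world has none). Each returns a list of dicts, best first, with "conf" (0 to 1); they miss things now and then, are a little off and sometimes report something else, mostly with a low value. They report only what shows in the picture. A call takes as long as a camera call. They do not tell look-alikes from the thing itself.
- optics.look_for(query, picture): "location" ([x, y, z] in m, in world coordinates, good to about 4 mm: the middle of the surface that is visible of it).
The state is a dict: "t": time; "qpos": joint angles; "joint_vel": joint speeds; "tau": joint torques, N m; "position": TCP position; "ee_rot": TCP orientation; "contact_force": force on the tool from outside, world axes, zero at the start; "ft_torque": the same for the moment, N m; "gripper_width": finger opening in m; "gripper_force": force on a finger pad.
Only numpy, scipy, OpenCV 4.12 (cv2) and the standard library are available. Lean on these libraries where they do the work, as an engineer would, in place of code of your own. Each camera call takes 0.05 s, during which the arm holds its last target. There are 200 camera calls.

## Working session

There is one attempt and no reset: what is moved stays moved. The work goes in short steps, Python scripts to look and compute and a tool call to move; the robot and the scene stay as the last step left them, time stands still between calls to the robot, and variables do not carry over. Pictures are saved under pics/ and viewed, at most 10 in all, crops included, and the job is handed in when it is done.

Besides the shell and the picture viewer there is one more tool, called after "Request:" as a command line: name --argument value ..., lists and objects as JSON in quotes. arm_command: Moves the arm, as the interface text tells. Its arguments: {"type":"object","properties":{"motion":{"type":"string"},"grip":{"type":"number"}},"required":["motion"]}

```bash
mkdir -p pics; cat > h.py <<'E'
import numpy as np, cv2
from station import bot, optics
def save(p,n): cv2.imwrite('pics/'+n,p['color'][:,:,::-1])
def px(p,X):
    c=p['view']@np.append(X,1); return np.round([p['fx']*c[0]/c[2]+p['cx'],p['fy']*c[1]/c[2]+p['cy']],1)
def world(p,u,v,d=None):
    d=p['depth'][int(round(v)),int(round(u))] if d is None else d
    return (np.linalg.inv(p['view'])@np.array([(u-p['cx'])/p['fx']*d,(v-p['cy'])/p['fy']*d,d,1]))[:3]
def ray_z(p,u,v,z):
    o=np.linalg.inv(p['view'])[:3,3]; w=world(p,u,v,1.0)-o; return o+w*(z-o[2])/w[2]
E
python3 - <<'E'
from h import *
s=bot.observe(); print(s['t'],s['position'],s['ee_rot'].tolist() if hasattr(s['ee_rot'],'tolist') else s['ee_rot'],s['gripper_width'],bot.pinch_z)
ims=[]
for n in('top','side'):
    p=optics.grab_frame(n); ims.append(p['color']); print(n,np.round(np.linalg.inv(p['view'])[:3,3],3))
    for q in('vial','pin_left','puck_a','magazine'):
        for r in optics.look_for(q,p): print(q,np.round(r['location'],3),round(r['conf'],2),px(p,r['location']))
    save(p,n+'0.png')
E
```

```text
0.0 [0.27438823 0.56115499 0.23070081] [[-0.8983824493827427, 0.4392138048731815, -0.0004563440439173484], [0.439214033063718, 0.8983817373687815, -0.001134514060094289], [-8.832308200372606e-05, -0.0012196602281600185, -0.9999992523137009]] 0.08537821641772898 0.0187
top [ 0.43  -0.078  0.942]
vial [ 0.617 -0.149  0.088] 0.66 [283.5 191.1]
vial [ 0.745 -0.271  0.048] 0.64 [335.7 143.4]
vial [ 0.757 -0.18   0.047] 0.47 [296.8 137.1]
puck_a [ 0.61  -0.059  0.035] 0.83 [242.  197.1]
puck_a [ 0.612 -0.141  0.044] 0.62 [278.  197.1]
puck_a [0.594 0.028 0.039] 0.61 [203.6 201.9]
magazine [ 0.577 -0.086  0.024] 0.77 [252.8 212.5]
magazine [ 0.61  -0.06   0.038] 0.32 [242.3 197. ]
side [0.413 0.669 0.608]
vial [ 0.622 -0.141  0.07 ] 0.88 [266.9 171.7]
vial [ 0.766 -0.177  0.033] 0.85 [207.2 166.8]
vial [ 0.745 -0.263  0.036] 0.52 [229.2 148. ]
vial [ 0.611 -0.133  0.042] 0.25 [270.8 186.3]
puck_a [0.588 0.026 0.036] 0.7 [259.8 240.1]
puck_a [ 0.609 -0.052  0.038] 0.57 [260.6 211.2]
puck_a [ 0.615 -0.137  0.043] 0.44 [269.4 184.6]
magazine [ 0.564 -0.022  0.026] 0.9 [279.6 230.1]
```

```bash
python3 - <<'E'
import cv2
a=cv2.imread('pics/top0.png')[110:290,150:380]; cv2.imwrite('pics/topc.png',cv2.resize(a,None,fx=3.3,fy=3.3,interpolation=cv2.INTER_CUBIC))
a=cv2.imread('pics/side0.png')[110:300,160:400]; cv2.imwrite('pics/sidec.png',cv2.resize(a,None,fx=3,fy=3,interpolation=cv2.INTER_CUBIC))
E
```

```text
(no output)
```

View pics/topc.png

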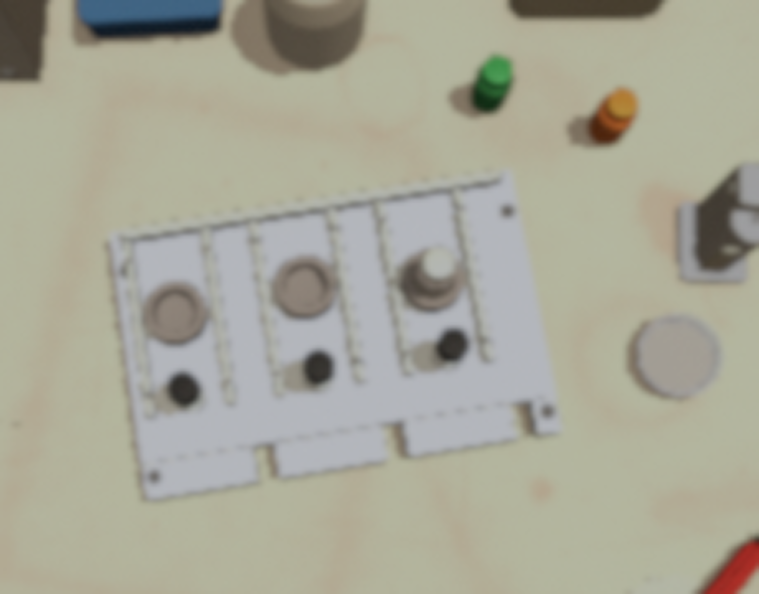

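View pics/sidec.png

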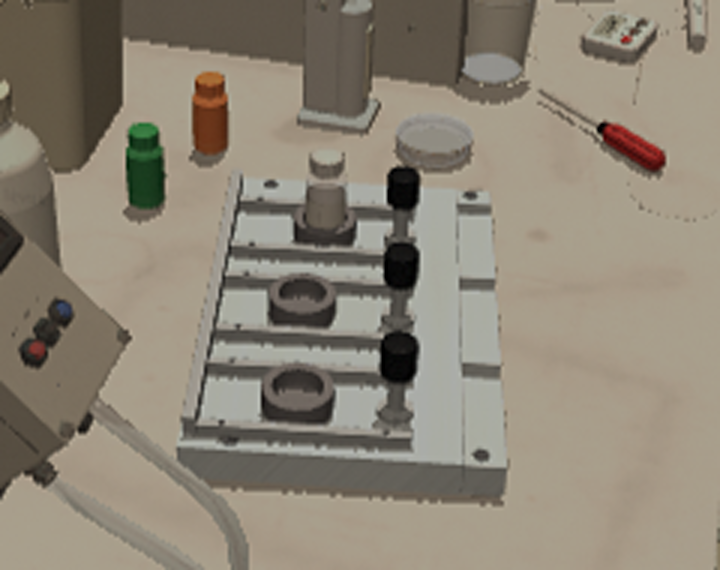

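The white vial is in the right lane, at top crop (438,265). The candidates are: white vial at top pixel (283,190), green at (299,136) and orange at (335,143), with the two coloured ones standing outside the block. The pin knobs are at top crop (184,388), (319,366) and (453,344), so I want the right one. Its notch is at about crop (527,415).

```bash
cat >> h.py <<'E'
def fit(M,W):
    M=np.array(M,float);W=np.array(W,float)[:,:2];a=M.mean(0);b=W.mean(0)
    A=M-a;B=W-b;t=np.arctan2((A[:,0]*B[:,1]-A[:,1]*B[:,0]).sum(),(A*B).sum())
    R=np.array([[np.cos(t),-np.sin(t)],[np.sin(t),np.cos(t)]]);return t,R,b-R@a,(R@A.T).T+b-W
E
python3 - <<'E'
from h import *
p=optics.grab_frame('top'); s=optics.grab_frame('side')
C=[(107,237),(510,175),(560,430),(145,500)]; K=[(184,388),(319,366),(453,344)]
W=[ray_z(p,150+u/3.3,110+v/3.3,.024) for u,v in C]+[ray_z(p,150+u/3.3,110+v/3.3,.079) for u,v in K]
M=[(.09,.13),(.09,-.16),(-.1,-.16),(-.1,.13),(-.035,.09),(-.035,0),(-.035,-.09)]
t,R,o,e=fit(M,W); print(t,o,np.round(e*1000,1).tolist())
for n,m in(('bore',(-.035,-.09)),('notch',(-.0885,-.135)),('vial',(.015,-.09))):
    X=R@m+o; print(n,np.round(X,4))
# heights from two views: triangulate knob top of right pin
for (u,v),(a,b),nm in [((453,344),(403,172),'right'),((319,366),(401,247),'mid')]:
    P=[ (q['view'],q['fx'],q['fy'],q['cx'],q['cy'],x,y) for q,x,y in((p,150+u/3.3,110+v/3.3),(s,160+a/3,110+b/3))]
    A=[];B=[]
    for V,fx,fy,cx,cy,x,y in P:
        for k,f,c,z in((0,fx,cx,x),(1,fy,cy,y)):
            r=f*V[k]-(z-c)*V[2]; A.append(r[:3]);B.append(-r[3])
    print(nm,np.linalg.lstsq(np.array(A),np.array(B),rcond=None)[0])
S=bot.observe(); Rt=np.array(S['ee_rot']); print(S['t'],np.degrees(np.arctan2(Rt[1,0],Rt[0,0])))
E
```

```text
0.21046609003799005 [ 0.58322398 -0.06471218] [[2.1, -0.8], [3.3, 0.3], [-1.9, -1.9], [-1.7, 0.2], [-0.8, 1.7], [-0.6, 0.7], [-0.4, -0.2]]
bore [ 0.5678 -0.16  ]
notch [ 0.5249 -0.2152]
vial [ 0.6167 -0.1496]
right [ 0.56961296 -0.15966338  0.0794684 ]
mid [ 0.55095114 -0.07262538  0.08043288]
0.6 153.9399863979583
```

View pics/top0.png

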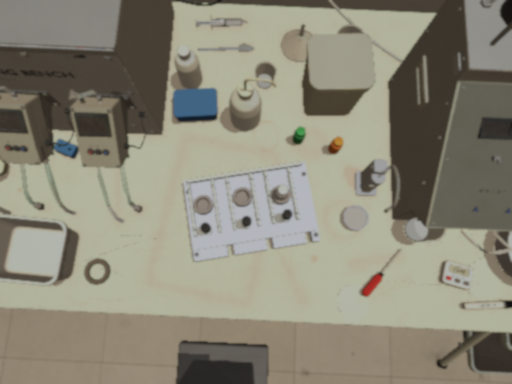

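```bash
cat >> h.py <<'E'
def delta(target,yaw_y=None,R=None):
    """tool-frame shift (mm) from now to TCP target, turn about tool z putting tool y at world yaw_y"""
    S=bot.observe();T=np.array(S['ee_rot']);d=T.T@(np.array(target)-S['position'])*1000
    return np.round(d,1),np.round(T,4).tolist(),S['t']
E
python3 - <<'E'
from h import *
p=optics.grab_frame('top');D=p['depth']
# tallest things along the sweep
for y in np.arange(.5,-.3,-.1):
    hs=[]
    for v in range(0,384,4):
        for u in range(0,512,4):
            if D[v,u]>0:
                w=world(p,u,v)
                if abs(w[1]-y)<.05 and .25<w[0]<.75: hs.append((w[2],w[0]))
    print(round(y,1),np.round(max(hs),2) if hs else None)
print(delta([.42,.2,.231])); print(delta([.55,-.16,.17]))
E
```

```text
0.5 [0.07 0.53]
0.4 [0.3  0.73]
0.3 [0.27 0.71]
0.2 [0.3  0.72]
0.1 [0.04 0.64]
0.0 [0.08 0.54]
-0.1 [0.09 0.61]
-0.2 [0.09 0.61]
(array([-289.4, -260.8,    0.3]), [[-0.8983, 0.4394, -0.0], [0.4394, 0.8983, -0.0], [0.0, -0.0, -1.0]], 0.65)
(array([-564.4, -527.1,   61.3]), [[-0.8983, 0.4394, -0.0], [0.4394, 0.8983, -0.0], [0.0, -0.0, -1.0]], 0.65)
```

The overview shows the sweep from the left is clear at x < 0.5. The tall instruments stand at x ≈ 0.7 and above. I'm setting out in two hops.

Request:
arm_command --motion "-24 -22 0 0 0 0.1; -48 -44 0 0 0 0.2; -73 -65 0 0 0 0.3; -97 -87 0 0 0 0.41; -121 -109 0 0 0 0.52; -145 -131 0 0 0 0.62; -169 -152 0 0 0 0.72; -193 -174 0 0 0 0.83; -217 -196 0 0 0 0.93; -241 -218 0 0 0 1.03; -265 -239 0 0 0 1.14; -290 -261 0 0 0 1.24" --grip 60

```text
t: 1.65
position: [0.4207, 0.1983, 0.2315]
ee_rot: [[0.129, 0.992, 0.0], [0.992, -0.129, 0.001], [0.001, 0.0, -1.0]]
contact_force: [1.2, -0.2, -0.1]
gripper_width: 0.0602
gripper_force: 0.0
```

```bash
python3 - <<'E'
from h import *
print(delta([.535,-.18,.19])); S=bot.observe();print(S['position'],S['contact_force'])
T=np.array(S['ee_rot']);print(np.arctan2(T[1,1],T[0,1]), 'turn', np.arctan2(T[1,1],T[0,1])-(.2105-np.pi/2))
E
```

```text
(array([-360.4,  162.1,   41.4]), [[0.1289, 0.9917, 0.0003], [0.9917, -0.1289, 0.0005], [0.0006, 0.0003, -1.0]], 1.65)
[0.4207179  0.19830231 0.23154136] [ 1.19015634 -0.24523722 -0.05899156]
-0.12926907653351155 turn 1.231027250261385
```

Request:
arm_command --motion "-30 14 3 0 0 0.1; -60 27 7 0 0 0.21; -90 41 10 0 0 0.31; -120 54 14 0 0 0.41; -150 68 17 0 0 0.51; -180 81 21 0 0 0.62; -210 95 24 0 0 0.72; -240 108 28 0 0 0.82; -270 122 31 0 0 0.93; -300 135 35 0 0 1.03; -330 149 38 0 0 1.13; -360 162 41 0 0 1.23"

```text
t: 2.65
position: [0.5371, -0.1792, 0.1902]
ee_rot: [[0.978, 0.211, 0.0], [0.211, -0.978, 0.0], [0.0, -0.0, -1.0]]
contact_force: [1.0, 0.9, -0.2]
gripper_width: 0.0599
gripper_force: 0.0
```

```bash
python3 - <<'E'
from h import *
p=optics.grab_frame('wrist'); save(p,'w1.png'); S=bot.observe();print(S['position'],np.round(S['ee_rot'],3).tolist(),S['t'])
for q in('vial','pin_right','notch_right'):
    for r in optics.look_for(q,p): print(q,np.round(r['location'],3),round(r['conf'],2),px(p,r['location']))
for X in ([.5678,-.16,.079],[.5249,-.2152,.024]): print(px(p,X))
E
```

```text
[ 0.53746525 -0.18519383  0.19010518] [[0.98, 0.198, 0.001], [0.198, -0.98, -0.003], [0.0, 0.004, -1.0]] 2.7
vial [ 0.62  -0.156  0.09 ] 0.58 [251.4  68.1]
vial [ 0.553 -0.077  0.081] 0.17 [127.  139.2]
notch_right [ 0.578 -0.099  0.027] 0.75 [178.9 109.3]
[242.8 143.4]
[294.4 193.7]
```

View pics/w1.png

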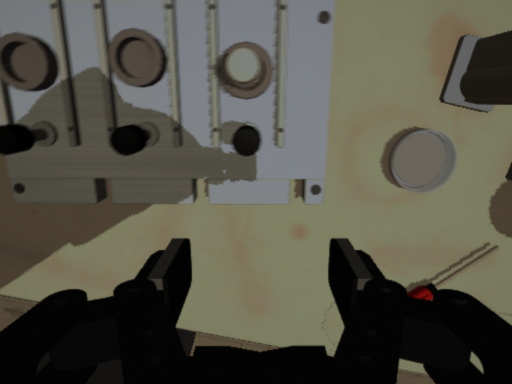

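The wrist picture shows the white vial cap at (243,65) in the right lane with its pin's knob in front at (246,140). The right notch lies between columns 289 and 305, rows 180 to 205. I'll refine these with sub-pixel measurements.

```bash
python3 - <<'E'
from h import *
p=optics.grab_frame('wrist'); S=bot.observe();print(S['position'],S['t'],np.round(np.array(S['joint_vel']),3))
im=p['color'];g=im.max(2); save(p,'w2.png')
u0,v0=px(p,[.5678,-.16,.079]).astype(int);print(u0,v0)
m=((g<45)*255).astype(np.uint8)[v0-25:v0+25,u0-25:u0+25]
n,l,st,c=cv2.connectedComponentsWithStats(m)
for k in range(1,n):
    if st[k,4]>60: print('blob',st[k],c[k]+[u0-25,v0-25])
a,b=px(p,[.5249,-.2152,.024]).astype(int)
crops=[im[v-40:v+40,u-45:u+45] for u,v in((u0,v0),(a,b))]; print('origin',(u0-45,v0-40),(a-45,b-40))
cv2.imwrite('pics/w2c.png',cv2.resize(np.hstack(crops),None,fx=4.4,fy=4.4,interpolation=cv2.INTER_CUBIC)[:,:,::-1])
E
```

```text
[ 0.53648902 -0.17724448  0.19011031] 2.9 [-0.02  -0.012 -0.005  0.009  0.001 -0.    -0.   ]
244 142
blob [ 12   7  30  32 699] [245.86409156 139.7453505 ]
origin (np.int64(199), np.int64(102)) (np.int64(250), np.int64(153))
```

View pics/w2c.png

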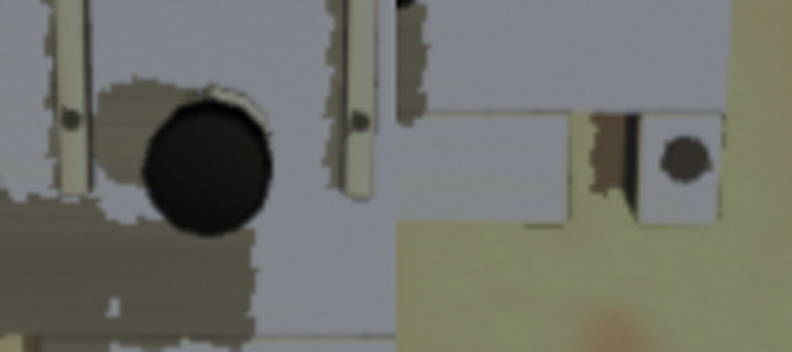

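```bash
python3 - <<'E'
from h import *
p=optics.grab_frame('wrist'); S=bot.observe(); T=np.array(S['ee_rot']);P=np.array(S['position'])
t=.2105; R=np.array([[np.cos(t),-np.sin(t)],[np.sin(t),np.cos(t)]])
k=ray_z(p,246.3,140,.079); print('knob',k,'depth',world(p,246,140))
n={a:ray_z(p,u,v,.024) for a,(u,v) in dict(lb=(289.5,178.5),rb=(305.2,178.5),lf=(289.5,203.2),rf=(305.2,203.2)).items()}
for a in n: print(a,np.round(n[a],4),np.round(R.T@(n[a]-k)[:2]*1000,1),'depth',np.round(world(p,*{'lb':(285,183),'rb':(309,183),'lf':(285,199),'rf':(309,200)}[a]),3))
# edge direction of front from left block pieces
print('yaw tool x',np.arctan2(T[1,0],T[0,0]),P,S['t'])
print('expected notch from knob own', (-53.5,-45))
q=optics.grab_frame('side');print('proj side', px(q,k), px(q,[.5249,-.2152,.024]))
# edge yaw via line fit on front edge
g=cv2.cvtColor(p['color'],cv2.COLOR_RGB2GRAY)
L=cv2.createLineSegmentDetector().detect(g)[0][:,0]
for l in L:
    a=ray_z(p,l[0],l[1],.024);b=ray_z(p,l[2],l[3],.024)
    if np.linalg.norm(a-b)>.06: print(np.round(l),round(np.degrees(np.arctan2(*(b-a)[1::-1]))%90,2))
E
```

```text
knob [ 0.57003254 -0.15984345  0.079     ] depth [ 0.57006464 -0.15963685  0.07966294]
lb [ 0.5375 -0.2053  0.024 ] [-41.3 -37.6] depth [ 0.533 -0.202  0.024]
rb [ 0.5406 -0.2194  0.024 ] [-41.2 -52.1] depth [ 0.537 -0.224  0.023]
lf [ 0.5144 -0.2109  0.024 ] [-65.  -38.3] depth [ 0.518 -0.206  0.024]
rf [ 0.5176 -0.2253  0.024 ] [-64.9 -53.1] depth [ 0.522 -0.228  0.025]
yaw tool x 0.2185091881850385 [ 0.53661051 -0.17673208  0.1902869 ] 2.95
expected notch from knob own (-53.5, -45)
proj side [294.6 167.6] [319.4 179.6]
[ -0. 331.  50. 293.] 49.1
[ 63.   0.  82. 143.] 12.09
[177. 327. 275. 345.] 0.32
[176.   1. 183. 144.] 12.13
[ 76. 143.  58.   1.] 12.0
[179. 121. 173.   1.] 12.03
[282.   9. 279. 127.] 12.05
[436. 283. 496. 245.] 50.52
[137. 211.  86. 242.] 43.59
[498. 248. 438. 286.] 50.4
[432. 277. 488. 242.] 50.02
```

Both checks agree: yaw is 12.05°, the knob top is at z ≈ 79 mm, and the notch is 45 mm to the right with its parking point 53.5 mm in front. I'm going above the knob next.

Request:
arm_command --motion "18 -4.5 20 0 0 0; 36 -9 40 0 0 0.008; 36 -9 65 0 0 0.008; 36 -9 80 0 0 0.008; 36 -9 80 0 0 0.008; 36 -9 80 0 0 0.008; 36 -9 80 0 0 0.008; 36 -9 80 0 0 0.008" --grip 60

```text
t: 3.67
position: [0.5704, -0.1611, 0.1117]
ee_rot: [[0.978, 0.208, 0.002], [0.208, -0.978, -0.0], [0.002, 0.0, -1.0]]
contact_force: [-0.1, 0.3, -0.4]
gripper_width: 0.0599
gripper_force: 0.0
```

```bash
python3 - <<'E'
from h import *
p=optics.grab_frame('wrist'); S=bot.observe(); T=np.array(S['ee_rot'])
print(delta([.570,-.1598,.047]),np.arctan2(T[1,0],T[0,0]),S['position'],S['gripper_width']); save(p,'w3.png')
E
```

```text
(array([-0.2, -1.4, 64.6]), [[0.9782, 0.2076, 0.0018], [0.2076, -0.9782, -0.0001], [0.0017, 0.0004, -1.0]], 3.7167) 0.20908559847322183 [ 0.57040296 -0.16109919  0.11157153] 0.06014031649541556
```

View pics/w3.png

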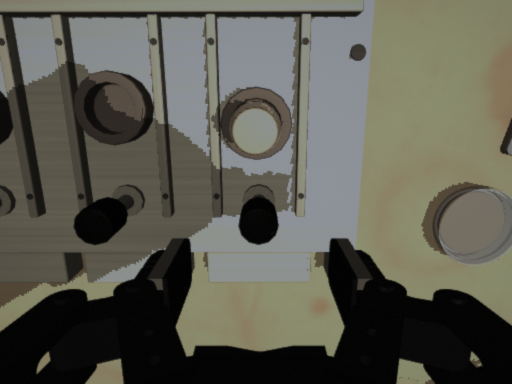

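The knob at (259,220) is centred between the fingers, at columns of about 178 and 341, and the vial at (255,130) stands clear behind it. Descending and closing now.

Request:
arm_command --motion "0 -1.4 15 0 0 0; 0 -1.4 32 0 0 0; 0 -1.4 50 0 0 0; 0 -1.4 64 0 0 0; 0 -1.4 64 0 0 0; 0 -1.4 64 0 0 0; 0 -1.4 64 0 0 0"

```text
t: 4.3
position: [0.57, -0.1601, 0.0473]
ee_rot: [[0.978, 0.207, 0.001], [0.207, -0.978, -0.0], [0.001, 0.001, -1.0]]
contact_force: [0.2, -0.0, 1.0]
gripper_width: 0.0599
gripper_force: 0.0
```

Request:
arm_command --motion "0 0 0 0 0 0; 0 0 0 0 0 0; 0 0 0 0 0 0; 0 0 0 0 0 0; 0 0 0 0 0 0; 0 0 0 0 0 0; 0 0 0 0 0 0; 0 0 0 0 0 0" --grip 10

```text
t: 4.97
position: [0.57, -0.1599, 0.0469]
ee_rot: [[0.978, 0.207, 0.001], [0.207, -0.978, -0.0], [0.001, 0.0, -1.0]]
contact_force: [-0.8, 0.5, 7.5]
gripper_width: 0.0205
gripper_force: 58.3
```

Request:
arm_command --motion "0 0 -3 0 0 0; 0 0 -8 0 0 0; 0 0 -14 0 0 0; 0 0 -20 0 0 0; 0 0 -28 0 0 0; 0 0 -36 0 0 0; 0 0 -44 0 0 0; 0 0 -44 0 0 0; 0 0 -44 0 0 0; 0 0 -44 0 0 0"

```text
t: 5.8
position: [0.5695, -0.1596, 0.0902]
ee_rot: [[0.978, 0.207, -0.0], [0.207, -0.978, 0.0], [-0.0, -0.0, -1.0]]
contact_force: [-0.6, -0.2, -1.5]
gripper_width: 0.0203
gripper_force: 58.6
```

```bash
python3 - <<'E'
from h import *
k=np.array([.5700,-.1598]); t=.2103; R=np.array([[np.cos(t),-np.sin(t)],[np.sin(t),np.cos(t)]])
n=k+R@[-.0535,-.0452]; print('notch',n)
p=optics.grab_frame('wrist'); S=bot.observe(); print(S['gripper_width'],S['contact_force'],S['position'],delta([*n,.091]))
s=optics.grab_frame('side'); u,v=px(s,np.r_[k,.09]).astype(int)
a=cv2.resize(s['color'][v-35:v+45,u-45:u+45],None,fx=5,fy=5,interpolation=2); b=cv2.resize(p['color'][150:350,150:370],None,fx=1.8,fy=2,interpolation=2)
cv2.imwrite('pics/l.png',cv2.resize(np.hstack([cv2.resize(a,(396,400)),b]),None,fx=1,fy=1)[:,:,::-1])
E
```

```text
notch [ 0.52711434 -0.21517247]
0.02057627860425179 [-0.1179853   0.75112497 -1.19445849] [ 0.56940031 -0.15961645  0.08998254] (array([-52.9,  45.6,  -1. ]), [[0.9782, 0.2074, -0.0005], [0.2074, -0.9782, 0.0001], [-0.0004, -0.0002, -1.0]], 5.85)
```

View pics/l.png

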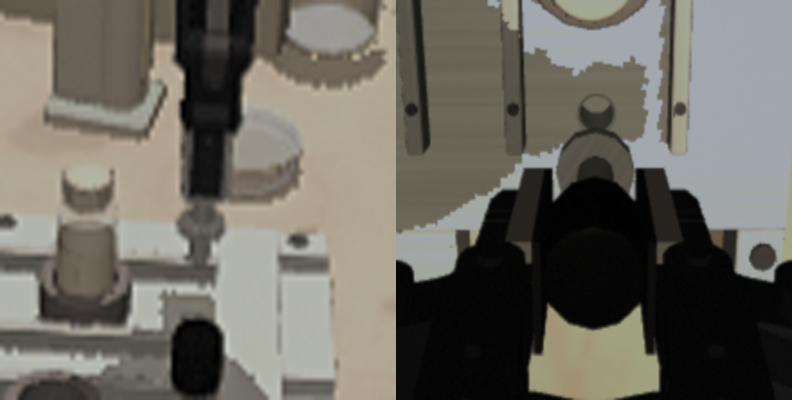

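The pin is out and hangs upright, with the shank clear of the bore in the side panel at (200,240). The vial is undisturbed. Moving above the notch.

Request:
arm_command --motion "-9 8 0 0 0 0; -20 17 0 0 0 0; -32 27 0 0 0 0; -43 37 0 0 0 0; -53 45.5 0 0 0 0; -53 45.5 0 0 0 0; -53 45.5 0 0 0 0; -53 45.5 0 0 0 0; -53 45.5 0 0 0 0; -53 45.5 0 0 0 0"

```text
t: 6.73
position: [0.5275, -0.2147, 0.0902]
ee_rot: [[0.978, 0.208, 0.0], [0.208, -0.978, 0.0], [0.0, -0.0, -1.0]]
contact_force: [-0.5, 0.5, -1.9]
gripper_width: 0.0202
gripper_force: 58.6
```

```bash
python3 - <<'E'
from h import *
n=[.5271,-.2152]
p=optics.grab_frame('wrist'); S=bot.observe(); print(S['gripper_width'],S['contact_force'],S['position'],delta([*n,.047]))
s=optics.grab_frame('side'); q=optics.grab_frame('top')
for c in(s,q): print(px(c,[*n,.024]),px(c,[*n,.05]))
u,v=px(s,[*n,.05]).astype(int); a,b=px(q,[*n,.05]).astype(int)
A=cv2.resize(s['color'][v-35:v+35,u-35:u+35],(396,396),interpolation=2); B=cv2.resize(p['color'][150:350,150:350],(396,396),interpolation=2)
cv2.imwrite('pics/n.png',np.hstack([A,B])[:,:,::-1])
print('collar should be at (upright, 24+43 high)',px(p,[*S['position'][:2],.067]),px(p,[*S['position'][:2],.072]))
E
```

```text
0.02047877470979409 [ 0.48132779 -0.93089484 -0.99674915] [ 0.52745083 -0.21479938  0.09023649] (array([-0.4,  0.3, 43.2]), [[0.9781, 0.2081, 0.0], [0.2081, -0.9781, 0.0001], [0.0, -0.0001, -1.0]], 6.7833)
[318.4 179.4] [319.5 169.2]
[308.7 237. ] [310.5 235.8]
collar should be at (upright, 24+43 high) [259.7 230.7] [259.7 234.4]
```

View pics/n.png

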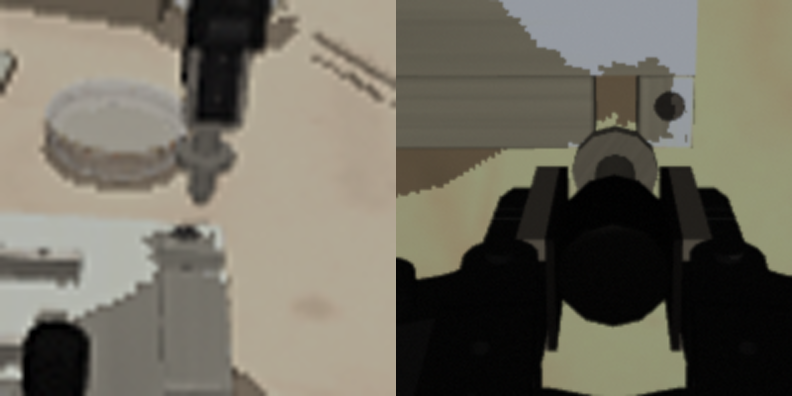

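The pin's collar at (615,165) lines up with the notch, columns 595 to 638. Lowering gently.

Request:
arm_command --motion "0 0 6 0 0 0; 0 0 14 0 0 0; 0 0 22 0 0 0; 0 0 29 0 0 0; 0 0 35 0 0 0; 0 0 39 0 0 0; 0 0 41 0 0 0; 0 0 42.5 0 0 0; 0 0 43 0 0 0; 0 0 43 0 0 0; 0 0 43 0 0 0"

```text
t: 7.8
position: [0.5273, -0.2153, 0.0476]
ee_rot: [[0.978, 0.207, 0.0], [0.207, -0.978, -0.0], [0.0, 0.0, -1.0]]
contact_force: [0.3, 0.5, -0.3]
gripper_width: 0.0203
gripper_force: 58.6
```

Request:
arm_command --motion "0 0 0.5 0 0 0; 0 0 1 0 0 0; 0 0 1 0 0 0; 0 0 1 0 0 0"

```text
t: 8.13
position: [0.5275, -0.2154, 0.0469]
ee_rot: [[0.978, 0.207, 0.001], [0.207, -0.978, 0.0], [0.001, 0.0, -1.0]]
contact_force: [-0.5, 0.5, 7.9]
gripper_width: 0.0203
gripper_force: 59.8
```

The contact force of 7.9 N at the same height as the grasp shows the collar is seated. Opening, then rising.

Request:
arm_command --motion "0 0 0 0 0 0; 0 0 0 0 0 0; 0 0 0 0 0 0; 0 0 0 0 0 0; 0 0 0 0 0 0; 0 0 0 0 0 0" --grip 60

```text
t: 8.63
position: [0.5271, -0.2153, 0.0462]
ee_rot: [[0.978, 0.207, -0.0], [0.207, -0.978, -0.0], [-0.0, 0.0, -1.0]]
contact_force: [0.6, 0.1, 0.2]
gripper_width: 0.0601
gripper_force: 0.0
```

Request:
arm_command --motion "0 0 -12 0 0 0; 0 0 -30 0 0 0; 0 0 -55 0 0 0; 0 0 -85 0 0 0; -20 0 -115 0 0 0; -40 0 -140 0 0 0; -40 0 -140 0 0 0; -40 0 -140 0 0 0; -40 0 -140 0 0 0; -40 0 -140 0 0 0"

```text
t: 9.47
position: [0.4882, -0.2231, 0.1858]
ee_rot: [[0.978, 0.208, -0.001], [0.208, -0.978, 0.0], [-0.001, -0.0, -1.0]]
contact_force: [-0.1, -0.5, 0.3]
gripper_width: 0.06
gripper_force: 0.0
```

```bash
python3 - <<'E'
from h import *
p=optics.grab_frame('wrist'); S=bot.observe(); print(S['gripper_width'],S['contact_force'],S['position'],S['t'])
s=optics.grab_frame('side'); n=[.5271,-.2152]
u,v=px(s,[*n,.05]).astype(int); A=cv2.resize(s['color'][v-40:v+60,u-75:u+25],(396,396),interpolation=2)
u,v=px(p,[*n,.05]).astype(int); print(px(p,[*n,.079]),px(p,[*n,.024])); v0=max(v-90,0);u0=max(u-90,0)
B=cv2.resize(p['color'][v0:v0+130,u0:u0+130],(396,396),interpolation=2); print(u0,v0)
cv2.imwrite('pics/f.png',np.hstack([A,B])[:,:,::-1])
E
```

```text
0.06005502675649085 [ 0.1045211   1.23081022 -0.14194957] [ 0.48812572 -0.2231858   0.18562486] 9.5167
[260.  136.2] [259.9 129.6]
170 42
```

View pics/f.png

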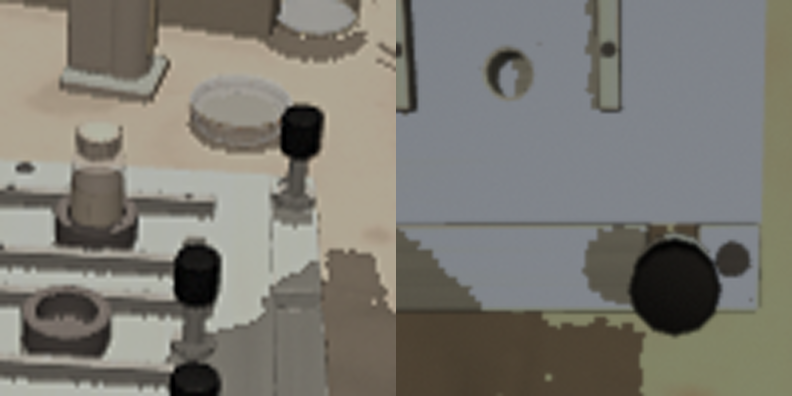

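The pin stands upright in the right notch. Its knob is at wrist (261.6,135.6) against an expected (260,136.2), and the collar is on the block. The bore is empty, and the vial and the other pins are in place.

```bash
python3 -c "
from station import bot
print(bot.hand_in())"
```

```text
the job is handed in; nothing more can be done
None
```

The vial was in the right lane: I drew that lane's pin and parked it upright in the right notch with its collar on the block, saw the vial and the other pins still in place, and handed the job in at about 9.5 s (no verdict was returned).

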